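# Slide out the jet rack, sort the vials by cap colour, lock it home under the hood

## Task

Press the yellow spring button of the jet rack and slide the sleeve with its two bins out of the clear hood until the button pops through its other hole. With the rack locked out there, put every vial standing about the bench into a bin, red caps in the red bin and blue caps in the blue one, then press the button again and slide the loaded bins back under the hood until the button pops through its first hole; leave everything else on the bench where it is.

Things in the scene. Friction and masses are not known exactly. Their poses are not given: they have to be found in the camera images.
- latch (a point): on the fixed inner tube's axis, beside its yellow spring button, 50 mm above the bench; does not slide. z up; y along the tube towards the hood; x out through the button. A square aluminium sleeve, 32 x 32 mm, slides along y and always surrounds this point. Button: 14 mm across, 10 mm proud of the sleeve's +x face. Beside it nothing but the 8 mm base plate lies within 60 mm of the tube's axis.
- rack: the fixed rack; origin on the bench under latch, same axes. Its grey base plate, 8 mm thick, covers x -95 to 95, y -195 to 290 mm; a tail post 66 mm high stands at y -188 to -168 mm.
- hood (a point): middle of the top of the fixed clear hood, 88 mm above the bench (dark rims to 93 mm); axes as latch. The hood covers 190 mm along x and 126 mm along y and is open only towards -y.
- carriage (a joint): how far (m) the sleeve and its bins are slid out of the hood, along -y of latch: 0 parked, 0.12 out. The sleeve has two 16 mm holes 120 mm apart; at 0 and at 0.12 the button stands in one of them (1 mm play) and locks it. Stops 2 mm beyond either. With the button under the sleeve's wall it slides with 1.5 to 3 N and stays where it is left.
- button (a joint): how far (m) the button is pushed in: 0 fully out (2 N), 0.010 flush with the sleeve's face (5 N). When it is flush, about 10 N along the sleeve makes it slip under the wall (0.013); it pops out by itself at the next hole. A gripper closing on the sleeve along x at the button presses it flush and holds the sleeve at once.
- red_bin (a point): centre of the floor of the red bin, 13 mm above the bench; axes as latch. Inside 74 mm (x) by 110 mm (y); 3 mm walls 30 mm high above the floor, the wall between the bins 43 mm high, and across the +y end of both a plate 60 mm high. It slides with the carriage; 0.21 m from latch along y when parked.
- blue_bin (a point): the same for the blue bin, 80 mm beside the red one along +x.
- r1 (a point): jet vial with a red cap: white square body 20 x 20 mm, 28 mm tall, topped by a round red cap 23 mm across and 17 mm tall; 45 mm tall overall, about 25 g. The point is the vial's centre, half-way up; its z axis points towards the cap (up when the vial stands). Stands on the bench at the start. May be absent.
- r2 (a point): jet vial with a red cap: white square body 20 x 20 mm, 28 mm tall, topped by a round red cap 23 mm across and 17 mm tall; 45 mm tall overall, about 25 g. The point is the vial's centre, half-way up; its z axis points towards the cap (up when the vial stands). Stands on the bench at the start. May be absent.
- r3 (a point): jet vial with a red cap: white square body 20 x 20 mm, 28 mm tall, topped by a round red cap 23 mm across and 17 mm tall; 45 mm tall overall, about 25 g. The point is the vial's centre, half-way up; its z axis points towards the cap (up when the vial stands). Stands on the bench at the start. May be absent.
- b1 (a point): jet vial with a blue cap: white square body 20 x 20 mm, 28 mm tall, topped by a round blue cap 23 mm across and 17 mm tall; 45 mm tall overall, about 25 g. The point is the vial's centre, half-way up; its z axis points towards the cap (up when the vial stands). Stands on the bench at the start. May be absent.
- b2 (a point): jet vial with a blue cap: white square body 20 x 20 mm, 28 mm tall, topped by a round blue cap 23 mm across and 17 mm tall; 45 mm tall overall, about 25 g. The point is the vial's centre, half-way up; its z axis points towards the cap (up when the vial stands). Stands on the bench at the start. May be absent.
- b3 (a point): jet vial with a blue cap: white square body 20 x 20 mm, 28 mm tall, topped by a round blue cap 23 mm across and 17 mm tall; 45 mm tall overall, about 25 g. The point is the vial's centre, half-way up; its z axis points towards the cap (up when the vial stands). Stands on the bench at the start. May be absent.
- mug: bystander: white ceramic mug, 80 mm across, 92 mm tall; origin at the middle of its underside
- spacer: bystander: black phenolic insulator spacer, flat plate 44 x 72 x 10 mm; origin at the middle of its underside
- tdriver: bystander: T-driver with a red cross handle 98 mm wide, lying flat, 166 mm long; origin at the middle of its underside
- carb: bystander: small aluminium carburetor body, about 95 x 60 mm, 107 mm tall; origin at the middle of its underside
- wrench: bystander: steel wrench, 150 mm long, lying flat; origin at the middle of its underside
- bowl: bystander: small brass cup, 60 mm across, 32 mm tall; origin at the middle of its underside

How it is judged (in metres and radians):
On the way, in this order (a step that is already met when the one before it is completed fails the run):
1. the carriage is slid out and locked by its button (value of joint carriage above 0.116 m and value of joint button below 0.003 m), for 0.2 s.
2. with the carriage locked out, every vial present lies or stands in the bin of its cap's colour (all of step 1 and x of r1 in the frame of red_bin between -0.037 and 0.037 m and y of r1 in the frame of red_bin between -0.055 and 0.055 m and z of r1 in the frame of red_bin between 0 and 0.042 m and x of r2 in the frame of red_bin between -0.037 and 0.037 m and y of r2 in the frame of red_bin between -0.055 and 0.055 m and z of r2 in the frame of red_bin between 0 and 0.042 m and x of r3 in the frame of red_bin between -0.037 and 0.037 m and y of r3 in the frame of red_bin between -0.055 and 0.055 m and z of r3 in the frame of red_bin between 0 and 0.042 m and x of b1 in the frame of blue_bin between -0.037 and 0.037 m and y of b1 in the frame of blue_bin between -0.055 and 0.055 m and z of b1 in the frame of blue_bin between 0 and 0.042 m and x of b2 in the frame of blue_bin between -0.037 and 0.037 m and y of b2 in the frame of blue_bin between -0.055 and 0.055 m and z of b2 in the frame of blue_bin between 0 and 0.042 m and x of b3 in the frame of blue_bin between -0.037 and 0.037 m and y of b3 in the frame of blue_bin between -0.055 and 0.055 m and z of b3 in the frame of blue_bin between 0 and 0.042 m), for 0.2 s.
3. the carriage is back under the hood and locked by its button (value of joint carriage below 0.004 m and value of joint button below 0.003 m), for 0.2 s.
At the end, for the whole second after the job is handed in: the carriage is parked (within 4 mm of 0) with the button fully out (less than 3 mm pushed in), and every vial present is at rest with its centre inside the bin of its cap's colour (within 37 mm across and 55 mm along of the bin's middle, 0 to 42 mm above its floor), standing or lying (all of step 3 and x of r1 in the frame of red_bin between -0.037 and 0.037 m and y of r1 in the frame of red_bin between -0.055 and 0.055 m and z of r1 in the frame of red_bin between 0 and 0.042 m and x of r2 in the frame of red_bin between -0.037 and 0.037 m and y of r2 in the frame of red_bin between -0.055 and 0.055 m and z of r2 in the frame of red_bin between 0 and 0.042 m and x of r3 in the frame of red_bin between -0.037 and 0.037 m and y of r3 in the frame of red_bin between -0.055 and 0.055 m and z of r3 in the frame of red_bin between 0 and 0.042 m and x of b1 in the frame of blue_bin between -0.037 and 0.037 m and y of b1 in the frame of blue_bin between -0.055 and 0.055 m and z of b1 in the frame of blue_bin between 0 and 0.042 m and x of b2 in the frame of blue_bin between -0.037 and 0.037 m and y of b2 in the frame of blue_bin between -0.055 and 0.055 m and z of b2 in the frame of blue_bin between 0 and 0.042 m and x of b3 in the frame of blue_bin between -0.037 and 0.037 m and y of b3 in the frame of blue_bin between -0.055 and 0.055 m and z of b3 in the frame of blue_bin between 0 and 0.042 m and linear speed of each of vial_r1, vial_r2, vial_r3, vial_b1, vial_b2, vial_b3 below 0.03 m/s); the robot touches nothing.
It fails at once if a bystander is pushed more than 40 mm from its place (distance of any of mug, spacer, tdriver, carb, wrench, bowl from where it was at the start of the episode above 0.04 m).
Of vial_r1, vial_r2, vial_r3, vial_b1, vial_b2, vial_b3 only 4 to 6 are there at a start; the rules pass over those that are not, and their reading is None.
At some moment in a run one of vial_r1, vial_r2, vial_r3, vial_b1, vial_b2, vial_b3 may be knocked a few centimetres aside while the robot is not near it.
Once in a run the grip may slacken for a moment while it holds something.
It also fails if it takes over 210 s, if anything falls off the work surface, if the arm or the gripper's body presses on something with over 40 N, if the wrist force passes 120 N, or if a joint passes its speed limit or range.

## Robot

A 6-joint arm with a two-finger parallel gripper is mounted at the origin on the work surface. World frame = base frame: x ahead of the robot, y to its left, z up, the work surface at z = 0. Lengths are in mm, angles in rad, forces in N, time in s.
With the tool pointing down it reaches from about 400 to 925 mm from the base axis. Payload 12.5 kg.
Tool frame: the origin (TCP) lies at the centre of the arm's flange, where the gripper is bolted on; the fingertips stand 190 mm ahead of it and the grasp point (between the pads) lies env.grip_point_offset ahead of it (env.grip_point_offset is the distance from the TCP to the grasp point, in mm); z points along the fingers, x is the direction in which the jaws open and shut, and the axes are right-handed (so a half turn about z gives the same grasp; the last joint's range is limited). The gripper opens to 95 mm and grips with 3 to 60 N. Pads are 20 mm wide; open, the fingers measure 119 mm over their backs; the gripper's body (75 mm by 180 mm) begins 59 mm behind the grasp point.
Start: joints at [1.133, 0.491, 1.559, -0, 1.092, -0.106], TCP at [203.567, 590.919, 404.761] pointing down, gripper open.
Joint ranges: [-3.1, 3.1], [-0.84, 2.19], [0.05, 2.79], [-1.13, 4.28], [0.06, 2.93], [-2.69, 2.69]. Speed limits (rad/s): [2.22, 2.22, 2.79, 3.14, 3.14, 3.14].

## Interface

Orientations are given as [roll, pitch, yaw] about the fixed x, y, z axes, in that order (R = Rz(yaw) Ry(pitch) Rx(roll)).
In Python, from cell import state, read_camera, camera_model, job_done, env gives the robot as it stands.
- The arm moves only by the tool arm_command, never from a script. Its argument "steps" is a list of rows, each a list of 6 numbers: the shift along the tool's x, y, z in cm, then the turn, a rotation vector about the tool's x, y, z in degrees. In form: [[dx, dy, dz, rx, ry, rz], ...]. A call has 1 to 12 rows; each row is the pose to reach, as a shift and turn from the pose commanded when the call began, along the tool's axes at that moment; what a row does not reach only later rows make up. A row lasts 1/12 s, in which the tool goes at most 41.7 mm and 7.16 degrees, less where a joint would pass 70% of its speed; a pose out of reach is approached as far as the arm can. A call with a gripper value outside its range is refused whole. "jaw" is the finger opening in cm, from 0 to 9.51, set as the call begins (left out, the last holds). The fingers move at their own pace and stop on an object; the grip force is fixed at half the most. Time passes only in rows, so rows that repeat a pose let the fingers close. It gives the time, the measured TCP pose, the force and the opening at its end, in the units of the state.
- state(): the state, without advancing time (a new reading comes with each control period).
- read_camera(name): name is "scene" or "top" or "wrist"; returns the picture (480x640x3 uint8, red, green, blue); there is no depth.
- camera_model(name): a dict with "K" (3x3 intrinsics, pixels), "k1" (the pictures are not rectified: a ray, as slopes to the right and down, at radius r is drawn at 1 + k1 r^2 times it, then the intrinsics apply), "xyz" and "rotation" of the camera in the world. Camera axes: x right, y up, looking along -z (the intrinsics and any distortion apply to the point x, -y, -z); pixel columns grow to the right and rows downward; lengths in mm; the calibration is good to about 2 mm. A picture is of the moment at which its call begins: read the wrist's pose just before it. camera_model takes no time and is no camera call; for the wrist camera it gives the pose at the moment of the call.
- job_done(): hands the job in, once; it reports no verdict.
The state is a dict: "t": time; "joints": joint angles; "qvel": joint speeds; "tau": joint torques, N m; "eef_pos": TCP position; "tcp_rot": TCP orientation; "ft_force": force on the tool from outside, world axes, zero at the start; "moment": the same for the moment, N m; "opening": opening from 0.0 (shut) to 1.0 (fully open).
Only numpy, scipy, OpenCV 4.12 (cv2) and the standard library are available. Lean on these libraries where they do the work, as an engineer would, in place of code of your own. Each camera call takes 0.05 s, during which the arm holds its last target. There are 200 camera calls.

## Working session

There is one attempt and no reset: what is moved stays moved. The work goes in short steps, Python scripts to look and compute and a tool call to move; the robot and the scene stay as the last step left them, time stands still between calls to the robot, and variables do not carry over. Pictures are saved under pics/ and viewed, about 12 in all and at most 16, crops included, and the job is handed in when it is done.

Besides the shell and the picture viewer there is one more tool, called after "Request:" by a JSON object that holds its "api" and its "payload", one argument or row to a line. arm_command: Moves the arm, as the interface text tells. Its arguments: {"type":"object","properties":{"steps":{"type":"array"},"jaw":{"type":"number"}},"required":["steps"]}

```bash
mkdir -p pics; ls
python3 - <<'E'
from cell import *
import cv2
print(state(), env.grip_point_offset)
for n in ("scene","top","wrist"):
    m=camera_model(n); print(n,m)
    cv2.imwrite(f"pics/{n}0.png",read_camera(n)[:,:,::-1])
E
```

```text
pics
{'t': 0.0, 'joints': array([ 1.13344495e+00,  4.91575712e-01,  1.55945513e+00, -3.91968572e-05,
        1.09171213e+00, -1.05583950e-01]), 'qvel': array([-0.00112047,  0.00032745,  0.00016253,  0.00117811,  0.00113248,
       -0.00043043]), 'tau': array([-1.93112348e-03, -6.12635136e+01, -2.58178157e+01,  6.91656070e-02,
        4.82964842e-02, -8.96650067e-05]), 'eef_pos': array([203.52941781, 590.89752563, 404.14963581]), 'tcp_rot': array([-3.14150599e+00,  1.14758115e-03,  1.23904704e+00]), 'ft_force': array([-0.77683584,  0.14929607, -0.03826931]), 'moment': array([-0.02693473,  0.02326119, -0.01752111]), 'opening': 0.9986078147990852} 171.3
scene {'K': array([[464.32369322,   0.        , 321.16213767],
       [  0.        , 464.32369322, 233.14762702],
       [  0.        ,   0.        ,   1.        ]]), 'k1': -0.019331526240552788, 'xyz': array([1139.01010897, -247.83006119,  991.45287835]), 'rotation': array([0.62710263, 0.01529347, 1.21232159])}
top {'K': array([[557.196399  ,   0.        , 322.42627284],
       [  0.        , 557.196399  , 236.26256096],
       [  0.        ,   0.        ,   1.        ]]), 'k1': -0.10793473455019012, 'xyz': array([ 260.754309  ,  -51.94726157, 1499.20841967]), 'rotation': array([ 1.81304297e-01,  1.38379739e-04, -1.59738122e+00])}
wrist {'K': array([[365.2291146 ,   0.        , 321.00762105],
       [  0.        , 365.2291146 , 234.98980843],
       [  0.        ,   0.        ,   1.        ]]), 'k1': -0.03178825254769525, 'xyz': array([128.96184222, 617.04506638, 384.07870447]), 'rotation': array([-2.86719413e-01,  1.15317153e-03,  1.23853264e+00])}
```

View pics/top0.png

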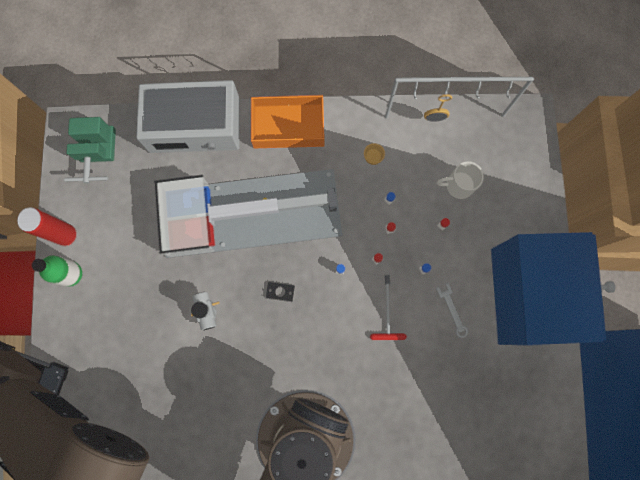

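View pics/scene0.png

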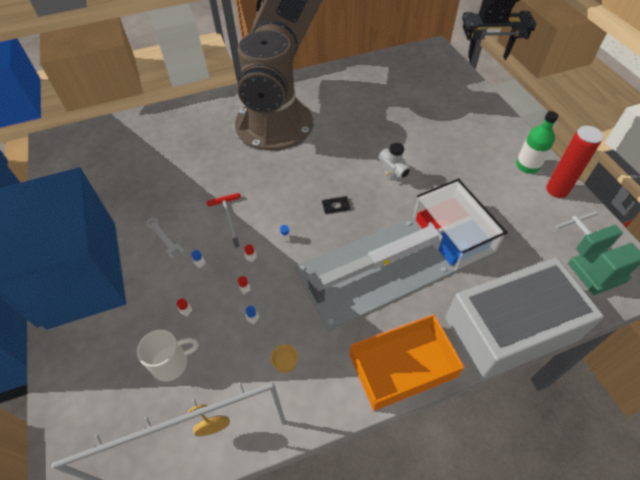

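```bash
cat > h.py <<'E'
import numpy as np, cv2
from cell import *
from scipy.spatial.transform import Rotation as Ro
def ray(m,p):
    u=cv2.undistortPoints(np.array([[p]],float),m["K"],np.array([m["k1"],0,0,0,0]))[0,0]
    return Ro.from_euler("xyz",m["rotation"]).apply([u[0],-u[1],-1])
def on(m,p,z):
    d=ray(m,p); return np.array(m["xyz"])+d*(z-m["xyz"][2])/d[2]
def tri(m1,p1,m2,p2):
    d1,d2=ray(m1,p1),ray(m2,p2); A=np.c_[d1,-d2]
    s=np.linalg.lstsq(A,m2["xyz"]-m1["xyz"],rcond=None)[0]
    a,b=m1["xyz"]+s[0]*d1,m2["xyz"]+s[1]*d2
    return (a+b)/2,np.linalg.norm(a-b)
def proj(m,P):
    c=Ro.from_euler("xyz",m["rotation"]).inv().apply(np.array(P,float)-m["xyz"])
    x,y=c[0]/-c[2],-c[1]/-c[2]; s=1+m["k1"]*(x*x+y*y); K=m["K"]
    return np.array([K[0,0]*x*s+K[0,2],K[1,1]*y*s+K[1,2]])
RNG={"red":[((0,140,70),(7,255,255)),((173,140,70),(180,255,255))],"blue":[((105,140,70),(125,255,255))],
     "yellow":[((20,120,80),(35,255,255))]}
def blobs(im,col,a0,a1):
    h=cv2.cvtColor(im,cv2.COLOR_RGB2HSV); k=sum(cv2.inRange(h,*r) for r in RNG[col])
    n,_,st,ce=cv2.connectedComponentsWithStats(k)
    return [(ce[i].round(1),st[i,4],st[i,2:4]) for i in range(1,n) if a0<=st[i,4]<=a1]
def go(xyz,yaw=None):
    """shift (cm) and rz (deg) to bring the grasp point to xyz, tool down"""
    s=state(); R=Ro.from_euler("xyz",s["tcp_rot"])
    g=s["eef_pos"]+R.apply([0,0,env.grip_point_offset])
    v=np.array([0,0,0.])
    if yaw is not None:
        T=Ro.from_euler("xyz",[np.pi,0,yaw]); v=np.degrees((R.inv()*T).as_rotvec())
    tcp=np.array(xyz)+[0,0,env.grip_point_offset]
    print("grip",g.round(1),"-> shift cm",(R.inv().apply(tcp-s["eef_pos"])/10).round(2),"rot",v.round(2))
E
python3 - <<'E'
from h import *
I={n:cv2.imread(f"pics/{n}0.png")[:,:,::-1] for n in("top","scene")}
M={n:camera_model(n) for n in I}
for c in("red","blue"):
    for n in I:
        for b in blobs(I[n],c,15,300):
            p=on(M[n],b[0],38)
            if 250<p[0]<950 and -500<p[1]<400: print(c,n,*b,p.round(0))
for b in blobs(I["scene"],"yellow",3,100): print("y",*b,on(M["scene"],b[0],50).round(0))
# crops
cv2.imwrite("pics/c1.png",np.hstack([cv2.resize(I["top"][150:290,140:350],None,fx=3,fy=3,interpolation=2),])[:,:,::-1])
cv2.imwrite("pics/c2.png",cv2.resize(I["scene"][170:340,290:520],None,fx=3,fy=3,interpolation=2)[:,:,::-1])
E
```

```text
red top [210.3 233.5] 115 [ 8 29] [544. 241.  38.]
red top [444.8 222.2] 57 [9 9] [ 558. -389.   38.]
red top [390.7 226.4] 53 [8 8] [ 551. -242.   38.]
red top [377.7 257.4] 53 [8 8] [ 468. -204.   38.]
red top [387.8 336.5] 204 [36  6] [ 260. -221.   38.]
red scene [223.  199.1] 178 [33 13] [ 285. -226.   38.]
red scene [425.3 219.1] 230 [24 19] [542. 248.  38.]
red scene [248.9 249.2] 70 [ 9 10] [ 468. -204.   38.]
red scene [242.2 280.9] 77 [ 9 11] [ 550. -243.   38.]
red scene [181.7 303.5] 84 [10 10] [ 558. -389.   38.]
blue top [206.9 196. ] 86 [ 7 25] [648. 252.  38.]
blue top [390.4 196.4] 52 [8 8] [ 633. -246.   38.]
blue top [340.2 268.2] 51 [8 8] [ 442. -103.   38.]
blue top [426.  267.4] 54 [9 8] [ 437. -331.   38.]
blue scene [284.  229.4] 55 [ 7 10] [ 441. -103.   38.]
blue scene [196. 255.] 66 [9 9] [ 438. -331.   38.]
blue scene [250.4 311.1] 76 [ 9 11] [ 633. -245.   38.]
y [514.4  18.7] 36 [11  5] [-175. 1006.   50.]
y [479.6  27.9] 8 [4 3] [-168.  850.   50.]
y [484.5  27. ] 4 [4 1] [-167.  870.   50.]
y [489.  27.] 3 [3 1] [-161.  885.   50.]
y [386.2 261.8] 20 [5 5] [630.  93.  50.]
y [277. 363.] 3 [3 3] [ 775. -225.   50.]
y [193.1 408. ] 8 [7 4] [ 804. -409.   50.]
y [213.1 419.2] 10 [6 5] [ 839. -376.   50.]
y [199.6 425.4] 69 [13 11] [ 841. -404.   50.]
```

View pics/c1.png

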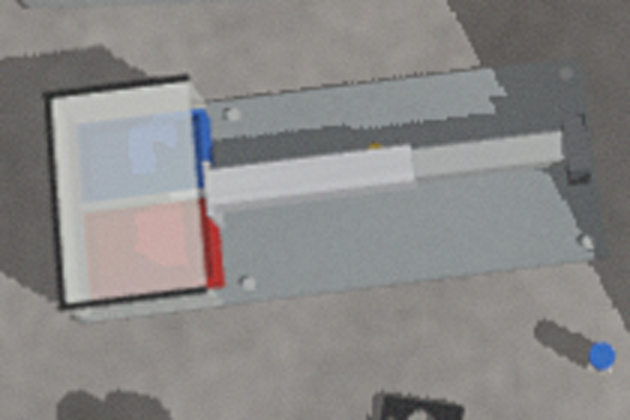

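View pics/c2.png

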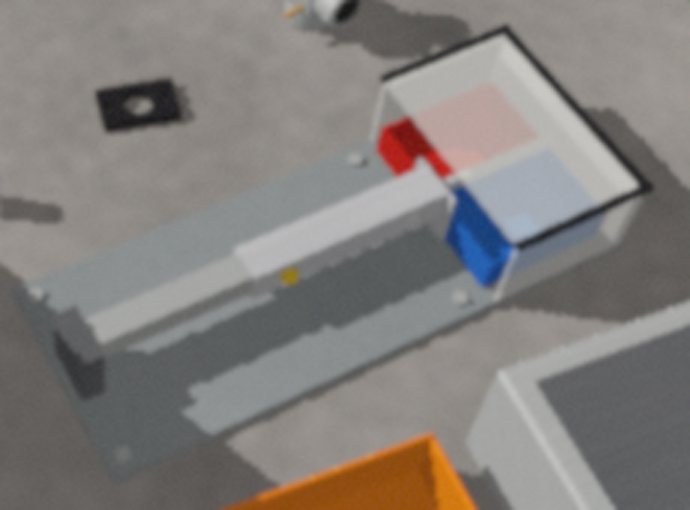

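Run:
```python
from h import *
m=camera_model("top")
f=lambda p,z:on(m,np.array(p)/3+[140,150],z)[:2]
H=[f(p,92) for p in((45,95),(188,77),(208,290),(62,307))]
print(np.round(H,0)); c=np.mean(H,0);print("hood",c)
for a,b in((1,0),(2,3)): d=H[a]-H[b]; print(np.degrees(np.arctan2(-d[1],-d[0])),np.hypot(*d))
for a,b in((1,2),(0,3)): d=H[a]-H[b]; print(90+np.degrees(np.arctan2(d[1],d[0])),np.hypot(*d))
for p,q in(((413,147),(212,167)),((413,183),(215,207))):
    d=f(q,66)-f(p,66); print("edge",f(p,66),np.degrees(np.arctan2(d[1],d[0])))
print(f((375,147),50))
go([590,90,220],0.1)
```

```text
[[677. 380.]
 [689. 253.]
 [499. 233.]
 [488. 359.]]
hood [588.3452904  306.23980567]
95.51559345161549 127.89582515046897
95.21686270553566 127.22312017495693
96.01547273736053 191.2962810743321
96.21990203642048 190.6400864666638
edge [626.93775274  57.20009423] 94.20256532893677
edge [594.30814382  57.56343046] 95.4771536349764
[631.97786236  92.42678748]
grip [203.5 590.8 233. ] -> shift cm [-34.77  52.85   1.32] rot [2.000e-02 4.000e-02 6.526e+01]
```

Request:
{"api": "arm_command", "payload": {
  "steps": [
    [-17,26,0,0,0,30],
    [-17,26,0,0,0,30],
    [-17,26,0,0,0,30],
    [-17,26,0,0,0,30],
    [-17,26,0,0,0,30],
    [-17,26,0,0,0,30],
    [-17,26,0,0,0,30],
    [-34.8,52.8,1.3,0,0,65.3],
    [-34.8,52.8,1.3,0,0,65.3],
    [-34.8,52.8,1.3,0,0,65.3],
    [-34.8,52.8,1.3,0,0,65.3],
    [-34.8,52.8,1.3,0,0,65.3]
  ],
  "jaw": 9.5
}}

```text
t: 1.15
eef_pos: [509.7, 193.2, 396.7]
tcp_rot: [-3.142, 0.0, 0.093]
ft_force: [0.6, 0.1, -0.3]
opening: 1.0
```

```bash
python3 -c "
from h import *
go([608,90,200],0.1)"
```

```text
grip [509.7 193.2 225.4] -> shift cm [ 8.83 11.19  2.54] rot [-0.   0.  -0.4]
```

Request:
{"api": "arm_command", "payload": {
  "steps": [
    [8.8,11.2,2.5,0,0,-0.4],
    [8.8,11.2,2.5,0,0,-0.4],
    [8.8,11.2,2.5,0,0,-0.4],
    [8.8,11.2,2.5,0,0,-0.4],
    [8.8,11.2,2.5,0,0,-0.4],
    [8.8,11.2,2.5,0,0,-0.4],
    [8.8,11.2,2.5,0,0,-0.4]
  ]
}}

```text
t: 1.73
eef_pos: [606.9, 93.2, 371.8]
tcp_rot: [-3.141, 0.001, 0.107]
ft_force: [-0.2, 0.0, 1.0]
opening: 0.998
```

```bash
python3 -c "
from h import *
m=camera_model('wrist'); I=read_camera('wrist'); print(m['xyz'],m['rotation'],state()['eef_pos'],state()['tcp_rot'])
for b in blobs(I,'yellow',5,3000): print(*b,on(m,b[0],50).round(1))
cv2.imwrite('pics/w1.png',I[:,:,::-1]); go([608,90,200],0.1)"
```

```text
[598.9306564  172.51911332 351.67469157] [-0.28552258 -0.00105297  0.10623345] [606.74965969  93.57627663 372.08689359] [-3.14130591e+00  1.16530141e-04  1.07412755e-01]
[26.8 26.1] 36 [ 8 24] [369.4 225.   50. ]
[351.8 228.1] 126 [10 16] [634.2  93.4  50. ]
[117.5 358.4] 547 [26 62] [425.6 -60.4  50. ]
[132.5 326.7] 35 [ 8 14] [442.  -23.5  50. ]
[521.4 352.4] 917 [33 62] [813.5 -12.5  50. ]
[136.5 331.2] 6 [4 3] [445.6 -27.9  50. ]
[133.7 369. ] 6 [4 3] [440.9 -70.7  50. ]
[482.  404.6] 2436 [336  16] [789.8 -76.3  50. ]
grip [606.7  93.6 200.8] -> shift cm [0.09 0.37 0.08] rot [-0.02  0.01  0.42]
```

View pics/w1.png

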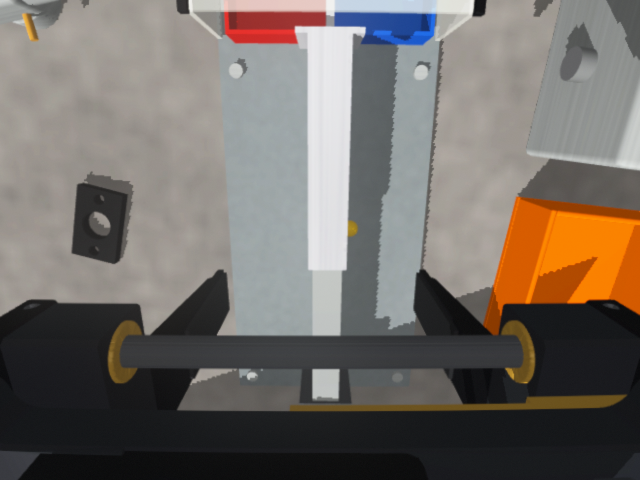

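```bash
python3 -c "
from h import *
m=camera_model('wrist')
I=cv2.imread('pics/w1.png'); h=cv2.cvtColor(I,cv2.COLOR_BGR2HSV)
g=cv2.GaussianBlur(I,(3,3),0).max(2).astype(int)
L=[];Rr=[]
for r in range(70,262,10):
    d=np.diff(g[r,295:370]); l=295+d[:30].argmax()+.5; q=295+30+d[30:].argmin()+.5
    L.append(on(m,(l+.5,r),66)[:2]);Rr.append(on(m,(q+.5,r),66)[:2])
for n,e in(('L',L),('R',Rr)):
    e=np.array(e); p=np.polyfit(e[:,1],e[:,0],1); res=e[:,0]-np.polyval(p,e[:,1]); k=abs(res)<2; p=np.polyfit(e[k,1],e[k,0],1)
    print(n,'x at y=91:',np.polyval(p,91),'slope',p[0],k.sum(),len(k))
"
```

```text
L x at y=91: 597.3442200139849 slope -0.09764246015410759 20 20
R x at y=91: 629.7769335761938 slope -0.09967636373093436 20 20
```

```bash
python3 -c "
from h import *
go([613.4,91.3,50],0.098)"
```

```text
grip [606.7  93.6 200.8] -> shift cm [ 0.64  0.3  15.08] rot [-0.02  0.01  0.54]
```

Request:
{"api": "arm_command", "payload": {
  "steps": [
    [0.64,0.3,2,0,0,0.5],
    [0.64,0.3,6,0,0,0.5],
    [0.64,0.3,10,0,0,0.5],
    [0.64,0.3,13,0,0,0.5],
    [0.64,0.3,15,0,0,0.5],
    [0.64,0.3,15,0,0,0.5],
    [0.64,0.3,15,0,0,0.5]
  ]
}}

```text
t: 2.37
eef_pos: [613.9, 91.3, 222.0]
tcp_rot: [-3.141, 0.001, 0.099]
ft_force: [1.5, 0.4, 0.6]
opening: 1.002
```

```bash
python3 -c "
from h import *
go([613.4,91.3,50],0.098)"
```

```text
grip [613.7  91.3  50.7] -> shift cm [-0.05 -0.01  0.07] rot [-0.01  0.06  0.06]
```

Request:
{"api": "arm_command", "payload": {
  "steps": [
    [0,0,0,0,0,0],
    [0,0,0,0,0,0],
    [0,0,0,0,0,0],
    [0,0,0,0,0,0],
    [0,0,0,0,0,0],
    [0,0,0,0,0,0],
    [0,0,0,0,0,0],
    [0,0,0,0,0,0],
    [0,0,0,0,0,0],
    [0,0,0,0,0,0],
    [0,0,0,0,0,0],
    [0,0,0,0,0,0]
  ],
  "jaw": 2.8
}}

```text
t: 3.37
eef_pos: [613.1, 90.0, 221.8]
tcp_rot: [-3.142, 0.005, 0.098]
ft_force: [-10.0, -2.6, 8.0]
opening: 0.338
```

Request:
{"api": "arm_command", "payload": {
  "steps": [
    [0,0.5,0,0,0,0],
    [0,1.5,0,0,0,0],
    [0,2.5,0,0,0,0],
    [0,3.5,0,0,0,0],
    [0,4.5,0,0,0,0],
    [0,5.5,0,0,0,0],
    [0,6.5,0,0,0,0],
    [0,7.5,0,0,0,0],
    [0,8.5,0,0,0,0],
    [0,9.5,0,0,0,0],
    [0,10.5,0,0,0,0],
    [0,11.3,0,0,0,0]
  ]
}}

```text
t: 4.37
eef_pos: [624.1, -22.4, 221.7]
tcp_rot: [-3.14, 0.004, 0.098]
ft_force: [-9.5, 1.8, 8.0]
opening: 0.33
```

Request:
{"api": "arm_command", "payload": {
  "steps": [
    [0,0.3,0,0,0,0],
    [0,0.6,0,0,0,0],
    [0,0.8,0,0,0,0],
    [0,0.8,0,0,0,0],
    [0,0.8,0,0,0,0]
  ]
}}

```text
t: 4.78
eef_pos: [624.9, -30.5, 221.8]
tcp_rot: [-3.141, 0.004, 0.098]
ft_force: [-8.6, -2.5, 7.5]
opening: 0.33
```

```bash
python3 -c "
from h import *
I=read_camera('scene')
for b in blobs(I,'yellow',3,100):
    if 340<b[0][0]<440 and 200<b[0][1]<300: print(*b,on(camera_model('scene'),b[0],50))
cv2.imwrite('pics/s1.png',cv2.resize(I[170:340,250:520],None,fx=2.5,fy=2.5)[:,:,::-1])"
```

```text
[351.3 262.8] 20 [5 7] [603.02436446  14.57046175  50.        ]
[386.2 261.8] 20 [5 5] [630.46274192  93.48373419  50.        ]
```

View pics/s1.png

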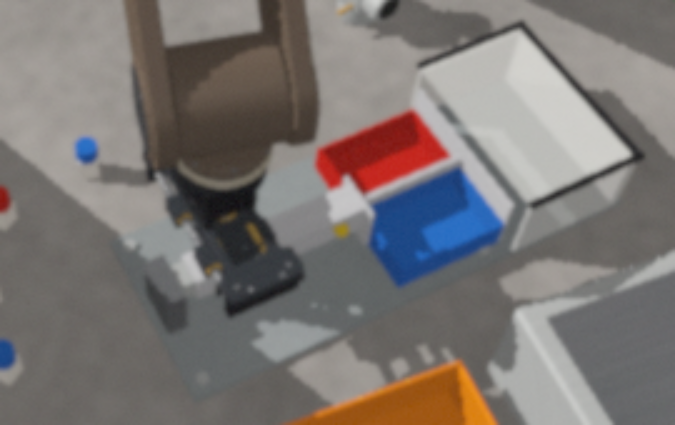

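Request:
{"api": "arm_command", "payload": {
  "steps": [
    [0,0,0,0,0,0],
    [0,0,0,0,0,0],
    [0,0,0,0,0,0],
    [0,0,0,0,0,0],
    [0,0,-3,0,0,0],
    [0,0,-7,0,0,0],
    [0,0,-11,0,0,0],
    [0,0,-13,0,0,0],
    [0,0,-13,0,0,0]
  ],
  "jaw": 7
}}

```text
t: 5.58
eef_pos: [626.4, -30.2, 356.9]
tcp_rot: [3.14, -0.008, 0.098]
ft_force: [-0.0, 0.8, 0.1]
opening: 0.736
```

```bash
cat >> h.py <<'E'
def vials():
    for n in("top","scene"):
        I=read_camera(n);m=camera_model(n)
        for c in("red","blue"):
            P=[on(m,b[0],38) for b in blobs(I,c,15,130)]
            print(n,c,[p[:2].round(0).tolist() for p in P if 380<p[0]<700 and -500<p[1]<0])
    return
def wv(col,z=38,near=None):
    m=camera_model("wrist");I=read_camera("wrist")
    for b in blobs(I,col,60,20000): print("wrist",col,*b,on(m,b[0],z)[:2].round(1))
    return I
E
python3 -c "
from h import *
vials(); 
I=read_camera('top'); m=camera_model('top')
for n,lo,hi in(('red',0,7),('blue',105,125)):
    h=cv2.cvtColor(I,cv2.COLOR_RGB2HSV); k=cv2.inRange(h,(lo,100,50),(hi,255,255)); k[:, :200]=0;k[:,300:]=0;k[:170]=0;k[260:]=0
    x,y,w,hh=cv2.boundingRect(k); print(n,x,y,w,hh); r=cv2.minAreaRect(cv2.findNonZero(k)); print(r, on(m,r[0],43))
cv2.imwrite('pics/t1.png',cv2.resize(I[150:290,180:350],None,fx=4,fy=4)[:,:,::-1])
go([442,-103,160],0.098)"
```

```text
top red [[558.0, -389.0], [551.0, -242.0], [468.0, -204.0]]
top blue [[634.0, -246.0], [442.0, -103.0], [437.0, -331.0]]
scene red [[468.0, -204.0], [550.0, -243.0], [558.0, -389.0]]
scene blue [[442.0, -104.0], [438.0, -331.0], [633.0, -245.0]]
red 213 211 40 34
((233.39022827148438, 227.51219177246094), (29.81651496887207, 40.417945861816406), 83.6598129272461) [557.70840768 178.36748347  43.        ]
blue 210 181 45 30
((232.0802001953125, 195.43173217773438), (25.646652221679688, 43.64020538330078), 83.2901611328125) [646.26205125 182.26547618  43.        ]
grip [625.6 -30.2 179.8] -> shift cm [-19.     5.45   1.99] rot [-0.02  0.04 -0.02]
```

View pics/t1.png

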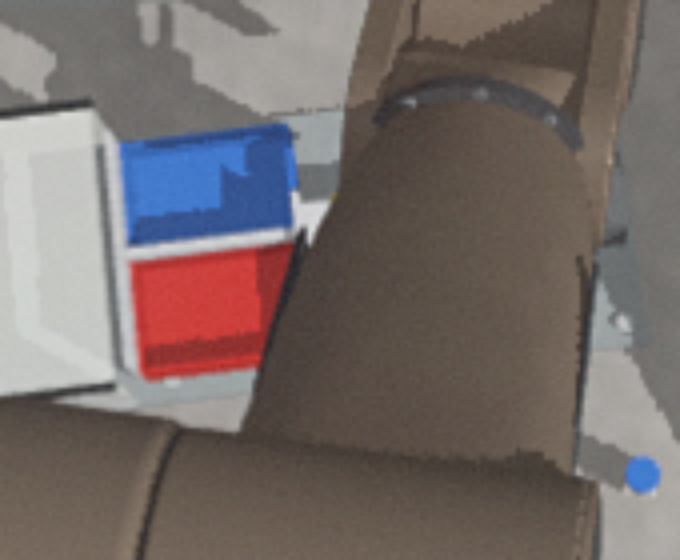

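Request:
{"api": "arm_command", "payload": {
  "steps": [
    [-4,1,0.5,0,0,0],
    [-8,2.5,1,0,0,0],
    [-12,3.5,2,0,0,0],
    [-16,4.5,2,0,0,0],
    [-18,5.2,2,0,0,0],
    [-19,5.5,2,0,0,0],
    [-19,5.5,2,0,0,0],
    [-19,5.5,2,0,0,0]
  ],
  "jaw": 6
}}

```text
t: 6.4
eef_pos: [443.1, -103.7, 331.5]
tcp_rot: [-3.141, -0.0, 0.097]
ft_force: [0.8, -0.1, -0.0]
opening: 0.634
```

```bash
python3 -c "
from h import *
I=wv('blue'); cv2.imwrite('pics/w2.png',I[:,:,::-1]); go([442,-103,40],0.098)"
```

```text
wrist blue [320.1 234.5] 756 [29 33] [ 443.4 -103.9]
grip [ 443.5 -103.5  160.2] -> shift cm [-0.14 -0.06 12.02] rot [-0.   -0.02 -0.03]
```

View pics/w2.png

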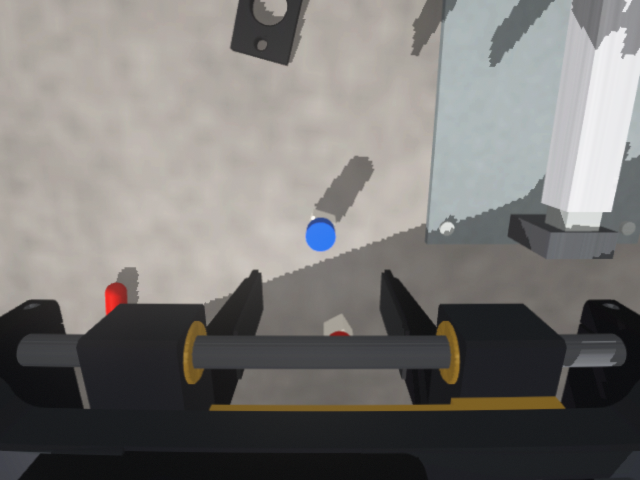

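Request:
{"api": "arm_command", "payload": {
  "steps": [
    [-0.05,0,3,0,0,0],
    [-0.05,0,6.5,0,0,0],
    [-0.05,0,9.5,0,0,0],
    [-0.05,0,11.5,0,0,0],
    [-0.05,0,12,0,0,0],
    [-0.05,0,12,0,0,0],
    [-0.05,0,12,0,0,0]
  ]
}}

```text
t: 7.03
eef_pos: [442.6, -103.4, 212.0]
tcp_rot: [-3.142, -0.0, 0.098]
ft_force: [0.3, -0.7, 0.8]
opening: 0.629
```

Request:
{"api": "arm_command", "payload": {
  "steps": [
    [0,0,0,0,0,0],
    [0,0,0,0,0,0],
    [0,0,0,0,0,0],
    [0,0,0,0,0,0],
    [0,0,0,0,0,0],
    [0,0,0,0,0,0],
    [0,0,0,0,0,0],
    [0,0,0,0,0,0]
  ],
  "jaw": 1.8
}}

```text
t: 7.7
eef_pos: [441.8, -103.6, 212.0]
tcp_rot: [3.142, -0.0, 0.098]
ft_force: [-0.4, 0.4, 5.0]
opening: 0.237
```

```bash
cat >> h.py <<'E'
L=np.array([613.4,91.3]); X=np.array([.9952,.0979]); Y=np.array([-.0979,.9952])
def bin_(c,dy,dx=0): return L+X*((40 if c=="blue" else -40)+dx)+Y*(90+dy)
E
python3 -c "
from h import *
go([*bin_('blue',30),160],0.098)"
```

```text
grip [ 441.9 -103.6   40.7] -> shift cm [ 22.97 -29.73 -11.93] rot [ 0.   -0.02 -0.03]
```

Request:
{"api": "arm_command", "payload": {
  "steps": [
    [0,0,-2,0,0,0],
    [0,0,-5,0,0,0],
    [0,0,-8,0,0,0],
    [1,-1.5,-11,0,0,0],
    [3,-4,-12,0,0,0],
    [5.4,-7,-12,0,0,0],
    [7.7,-10,-12,0,0,0],
    [10,-13,-12,0,0,0],
    [12.3,-16,-12,0,0,0],
    [14.6,-19,-12,0,0,0],
    [17,-22,-12,0,0,0],
    [19,-24.7,-12,0,0,0]
  ]
}}

```text
t: 8.7
eef_pos: [607.7, 162.9, 331.5]
tcp_rot: [-3.141, 0.0, 0.098]
ft_force: [0.1, -1.1, -0.7]
opening: 0.235
```

```bash
python3 -c "
from h import *
wv('blue',150)
go([*bin_('blue',30),53],0.098)"
```

```text
wrist blue [374.9 205.5] 14390 [107 150] [628.1 211.3]
wrist blue [321.2 306.1] 2471 [52 60] [608.9 159.1]
grip [609.8 166.9 160.2] -> shift cm [ 3.63 -4.45 10.73] rot [-0.07 -0.12  0.09]
```

Request:
{"api": "arm_command", "payload": {
  "steps": [
    [2,-2.5,0,0,0,0],
    [3.6,-4.6,0,0,0,0],
    [3.9,-4.9,0.5,0,0,0],
    [3.9,-4.9,3,0,0,0],
    [3.9,-4.9,6,0,0,0],
    [3.9,-4.9,8.5,0,0,0],
    [3.9,-4.9,10,0,0,0],
    [3.9,-4.9,10.6,0,0,0],
    [3.9,-4.9,10.7,0,0,0],
    [3.9,-4.9,10.7,0,0,0]
  ]
}}

```text
t: 9.58
eef_pos: [640.7, 212.8, 224.6]
tcp_rot: [3.142, 0.001, 0.097]
ft_force: [0.2, -0.6, -0.6]
opening: 0.237
```

```bash
python3 -c "
from h import *
go([*bin_('blue',30),53],0.098); print(state()['ft_force'])"
```

```text
grip [640.6 212.8  53.3] -> shift cm [ 0.09 -0.17  0.03] rot [ 0.    0.04 -0.04]
[ 0.17991523 -0.5721735  -0.64554768]
```

Request:
{"api": "arm_command", "payload": {
  "steps": [
    [0,0,0,0,0,0],
    [0,0,0,0,0,0],
    [0,0,0,0,0,0],
    [0,0,-1,0,0,0],
    [0,0,-3.5,0,0,0],
    [0,0,-7,0,0,0],
    [0,0,-10.5,0,0,0],
    [0,0,-10.7,0,0,0]
  ],
  "jaw": 3.8
}}

```text
t: 10.25
eef_pos: [641.4, 213.5, 339.4]
tcp_rot: [-3.14, -0.01, 0.098]
ft_force: [1.0, -1.1, 0.4]
opening: 0.395
```

Request:
{"api": "arm_command", "payload": {
  "steps": [
    [-2,3.5,0,0,0,0],
    [-4,7.5,0,0,0,0],
    [-6,11.2,0,0,0,0],
    [-8,15,0,0,0,0],
    [-10,18.7,0,0,0,0],
    [-12,22.5,0,0,0,0],
    [-14,26.2,0,0,0,0],
    [-16,30,0,0,0,0],
    [-18,33.7,0,0,0,0],
    [-20,37.2,0,0,0,0],
    [-21.3,39.8,0,0,0,0],
    [-21.3,39.8,0,0,0,0]
  ],
  "jaw": 6
}}

```text
t: 11.25
eef_pos: [465.8, -208.1, 332.6]
tcp_rot: [3.14, -0.001, 0.093]
ft_force: [-0.3, -0.7, 1.5]
opening: 0.631
```

Request:
{"api": "arm_command", "payload": {
  "steps": [
    [0,0,0,0,0,0],
    [0,0,0,0,0,0]
  ]
}}

```text
t: 11.42
eef_pos: [467.7, -203.3, 332.2]
tcp_rot: [3.141, -0.001, 0.097]
ft_force: [0.7, 0.3, -0.4]
opening: 0.626
```

```bash
python3 -c "
from h import *
wv('red');vials()
go([468,-204,40],0.098)
I=read_camera('scene');cv2.imwrite('pics/s2.png',cv2.resize(I[170:340,250:520],None,fx=2.5,fy=2.5)[:,:,::-1])"
```

```text
wrist red [ 81.6 223.9] 2385 [ 28 108] [ 281. -213.]
wrist red [322.  235.1] 775 [29 33] [ 469.7 -204.1]
wrist red [418.8 287.9] 708 [33 33] [ 553.1 -241.4]
top red [[558.0, -389.0]]
top blue [[634.0, -246.0], [437.0, -331.0]]
scene red [[468.0, -204.0], [550.0, -243.0], [558.0, -389.0]]
scene blue [[438.0, -331.0], [633.0, -245.0]]
grip [ 468.1 -202.4  160.6] -> shift cm [-0.03  0.16 12.06] rot [-0.   -0.01  0.08]
```

View pics/s2.png

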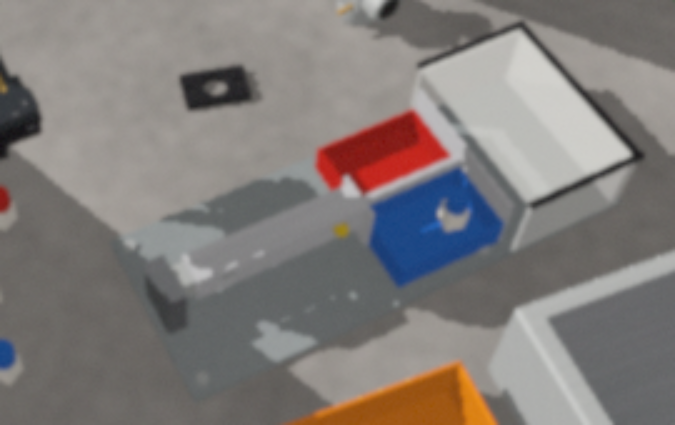

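Request:
{"api": "arm_command", "payload": {
  "steps": [
    [0.05,0.15,3,0,0,0],
    [0.05,0.15,6.5,0,0,0],
    [0.05,0.15,9.5,0,0,0],
    [0.05,0.15,11.5,0,0,0],
    [0.05,0.15,12,0,0,0],
    [0.05,0.15,12,0,0,0],
    [0.05,0.15,12,0,0,0]
  ]
}}

```text
t: 12.2
eef_pos: [468.7, -204.7, 212.4]
tcp_rot: [3.141, -0.0, 0.098]
ft_force: [-0.7, -1.0, 0.5]
opening: 0.633
```

Request:
{"api": "arm_command", "payload": {
  "steps": [
    [0,0,0,0,0,0],
    [0,0,0,0,0,0],
    [0,0,0,0,0,0],
    [0,0,0,0,0,0],
    [0,0,0,0,0,0],
    [0,0,0,0,0,0],
    [0,0,0,0,0,0],
    [0,0,-2,0,0,0],
    [0,0,-5,0,0,0],
    [0,0,-8.5,0,0,0],
    [0,0,-12,0,0,0],
    [0,0,-12,0,0,0]
  ],
  "jaw": 1.8
}}

```text
t: 13.2
eef_pos: [468.8, -205.2, 337.2]
tcp_rot: [3.137, -0.007, 0.098]
ft_force: [0.7, 0.7, 0.5]
opening: 0.247
```

Request:
{"api": "arm_command", "payload": {
  "steps": [
    [1.1,-3.4,0,0,0,0],
    [2.2,-6.8,0,0,0,0],
    [3.3,-10.2,0,0,0,0],
    [4.4,-13.6,0,0,0,0],
    [5.6,-17,0,0,0,0],
    [6.7,-20.4,0,0,0,0],
    [7.8,-23.8,0,0,0,0],
    [9,-27.2,0,0,0,0],
    [10.1,-30.6,0,0,0,0],
    [11.3,-34,0,0,0,0],
    [12.4,-37.3,0,0,0,0],
    [13.3,-40,0,0,0,0]
  ]
}}

```text
t: 14.2
eef_pos: [561.7, 208.5, 331.2]
tcp_rot: [-3.141, 0.0, 0.098]
ft_force: [-0.3, 0.3, 0.1]
opening: 0.257
```

Request:
{"api": "arm_command", "payload": {
  "steps": [
    [0,0,0,0,0,0],
    [0,0,0,0,0,0],
    [0,0,0,0,0,0]
  ]
}}

```text
t: 14.45
eef_pos: [561.4, 205.8, 331.2]
tcp_rot: [3.141, 0.001, 0.098]
ft_force: [-0.7, -0.4, -0.4]
opening: 0.254
```

```bash
python3 -c "
from h import *
wv('red',155)
go([*bin_('red',30),53],0.098)"
```

```text
wrist red [317.4 240.1] 6033 [101  89] [557.4 236.9]
wrist red [320.7 306.8] 2921 [55 63] [562.  204.2]
grip [561.4 205.3 160.1] -> shift cm [ 0.06 -0.15 10.71] rot [ 0.01  0.05 -0.06]
```

Request:
{"api": "arm_command", "payload": {
  "steps": [
    [0,-0.1,3,0,0,0],
    [0,-0.1,6,0,0,0],
    [0,-0.1,8.5,0,0,0],
    [0,-0.1,10,0,0,0],
    [0,-0.1,10.6,0,0,0],
    [0,-0.1,10.7,0,0,0],
    [0,-0.1,10.7,0,0,0]
  ]
}}

```text
t: 15.08
eef_pos: [561.7, 206.0, 225.2]
tcp_rot: [-3.142, 0.0, 0.096]
ft_force: [0.2, 0.4, 0.5]
opening: 0.254
```

Request:
{"api": "arm_command", "payload": {
  "steps": [
    [0,0,0,0,0,0],
    [0,0,0,0,0,0],
    [0,0,0,0,0,0],
    [0,0,-1,0,0,0],
    [0,0,-3.5,0,0,0],
    [0,0,-7,0,0,0],
    [0,0,-10.5,0,0,0],
    [0,0,-10.7,0,0,0]
  ],
  "jaw": 3.8
}}

```text
t: 15.75
eef_pos: [562.1, 207.3, 338.6]
tcp_rot: [-3.14, -0.009, 0.098]
ft_force: [-0.4, 0.2, 0.2]
opening: 0.399
```

Request:
{"api": "arm_command", "payload": {
  "steps": [
    [-0.4,3.5,0,0,0,0],
    [-0.9,7.4,0,0,0,0],
    [-1.4,11.3,0,0,0,0],
    [-1.9,15.2,0,0,0,0],
    [-2.4,19.1,0,0,0,0],
    [-2.8,23,0,0,0,0],
    [-3.3,26.9,0,0,0,0],
    [-3.8,30.8,0,0,0,0],
    [-4.3,34.7,0,0,0,0],
    [-4.7,38.6,0,0,0,0],
    [-5.1,42,0,0,0,0],
    [-5.4,44.5,0,0,0,0]
  ],
  "jaw": 6
}}

```text
t: 16.75
eef_pos: [550.7, -244.0, 332.3]
tcp_rot: [3.141, -0.001, 0.096]
ft_force: [0.7, -0.0, 0.1]
opening: 0.628
```

Request:
{"api": "arm_command", "payload": {
  "steps": [
    [0,0,0,0,0,0],
    [0,0,0,0,0,0],
    [0,0,0,0,0,0]
  ]
}}

```text
t: 17.0
eef_pos: [551.0, -240.5, 331.9]
tcp_rot: [-3.141, 0.0, 0.097]
ft_force: [-0.2, 0.4, -0.6]
opening: 0.633
```

```bash
python3 -c "
from h import *
wv('red');vials()
go([551.5,-242,40],0.098)
I=read_camera('scene');cv2.imwrite('pics/s3.png',cv2.resize(I[170:340,250:520],None,fx=2.5,fy=2.5)[:,:,::-1])"
```

```text
wrist red [321.1 237. ] 779 [29 33] [ 552.3 -242.7]
wrist red [314.1 390.8] 659 [25 29] [ 560.  -386.9]
top red [[558.0, -389.0]]
top blue [[437.0, -331.0]]
scene red [[550.0, -243.0], [558.0, -389.0]]
scene blue [[438.0, -331.0], [633.0, -245.0]]
grip [ 551.4 -239.8  160.7] -> shift cm [-1.000e-02  2.200e-01  1.207e+01] rot [-0.01 -0.    0.06]
```

View pics/s3.png

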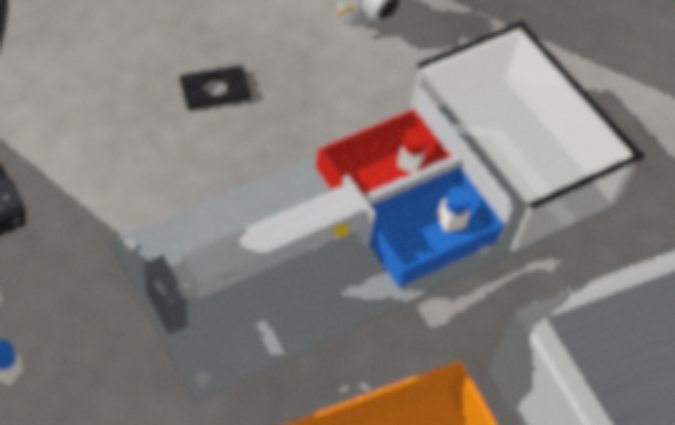

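Request:
{"api": "arm_command", "payload": {
  "steps": [
    [0.05,0.2,3,0,0,0],
    [0.05,0.2,6.5,0,0,0],
    [0.05,0.2,9.5,0,0,0],
    [0.05,0.2,11.5,0,0,0],
    [0.05,0.2,12,0,0,0],
    [0.05,0.2,12,0,0,0],
    [0.05,0.2,12,0,0,0]
  ]
}}

```text
t: 17.78
eef_pos: [552.3, -242.8, 212.7]
tcp_rot: [3.141, -0.001, 0.098]
ft_force: [0.1, -0.2, -0.3]
opening: 0.631
```

Request:
{"api": "arm_command", "payload": {
  "steps": [
    [0,0,0,0,0,0],
    [0,0,0,0,0,0],
    [0,0,0,0,0,0],
    [0,0,0,0,0,0],
    [0,0,0,0,0,0],
    [0,0,0,0,0,0],
    [0,0,0,0,0,0],
    [0,0,-2,0,0,0],
    [0,0,-5,0,0,0],
    [0,0,-8.5,0,0,0],
    [0,0,-12,0,0,0],
    [0,0,-12,0,0,0]
  ],
  "jaw": 1.8
}}

```text
t: 18.78
eef_pos: [552.5, -243.3, 338.1]
tcp_rot: [3.136, -0.007, 0.098]
ft_force: [0.6, -0.8, 0.3]
opening: 0.232
```

Request:
{"api": "arm_command", "payload": {
  "steps": [
    [0.4,-3.4,0,0,0,0],
    [0.9,-7,0,0,0,0],
    [1.4,-10.6,0,0,0,0],
    [1.8,-14.2,0,0,0,0],
    [2.3,-17.8,0,0,0,0],
    [2.8,-21.4,0,0,0,0],
    [3.2,-25,0,0,0,0],
    [3.7,-28.6,0,0,0,0],
    [4.2,-32.2,0,0,0,0],
    [4.6,-35.8,0,0,0,0],
    [5.1,-39,0,0,0,0],
    [5.4,-41.4,0,0,0,0]
  ]
}}

```text
t: 19.78
eef_pos: [565.0, 176.8, 331.4]
tcp_rot: [-3.141, 0.0, 0.099]
ft_force: [0.5, 0.3, -0.6]
opening: 0.234
```

Request:
{"api": "arm_command", "payload": {
  "steps": [
    [0,0,0,0,0,0],
    [0,0,0,0,0,0],
    [0,0,0,0,0,0]
  ]
}}

```text
t: 20.03
eef_pos: [565.2, 173.8, 331.4]
tcp_rot: [3.141, 0.001, 0.098]
ft_force: [-0.1, 0.0, -0.5]
opening: 0.235
```

```bash
python3 -c "
from h import *
wv('red',155)
go([*bin_('red',-2),53],0.098)"
```

```text
wrist red [317.3 232.2] 13670 [105 176] [560.8 208.6]
grip [565.2 173.3 160.2] -> shift cm [-1.000e-02 -1.600e-01  1.072e+01] rot [ 0.01  0.03 -0.07]
```

Request:
{"api": "arm_command", "payload": {
  "steps": [
    [0,-0.1,3,0,0,0],
    [0,-0.1,6,0,0,0],
    [0,-0.1,8.5,0,0,0],
    [0,-0.1,10,0,0,0],
    [0,-0.1,10.6,0,0,0],
    [0,-0.1,10.7,0,0,0],
    [0,-0.1,10.7,0,0,0]
  ]
}}

```text
t: 20.67
eef_pos: [565.5, 174.2, 225.0]
tcp_rot: [-3.142, 0.0, 0.096]
ft_force: [-0.3, -0.4, -0.0]
opening: 0.234
```

Request:
{"api": "arm_command", "payload": {
  "steps": [
    [0,0,0,0,0,0],
    [0,0,0,0,0,0],
    [0,0,0,0,0,0],
    [0,0,-1,0,0,0],
    [0,0,-3.5,0,0,0],
    [0,0,-7,0,0,0],
    [0,0,-10.5,0,0,0],
    [0,0,-10.7,0,0,0],
    [-0.4,3.5,-10.7,0,0,0],
    [-0.8,7.4,-10.7,0,0,0],
    [-1.2,11.3,-10.7,0,0,0],
    [-1.6,15.2,-10.7,0,0,0]
  ],
  "jaw": 3.8
}}

```text
t: 21.67
eef_pos: [563.6, 21.1, 332.5]
tcp_rot: [3.141, -0.001, 0.099]
ft_force: [1.2, 0.8, 0.4]
opening: 0.405
```

Request:
{"api": "arm_command", "payload": {
  "steps": [
    [-0.4,3.9,0,0,0,0],
    [-0.9,7.8,0,0,0,0],
    [-1.3,11.7,0,0,0,0],
    [-1.7,15.6,0,0,0,0],
    [-2.1,19.5,0,0,0,0],
    [-2.6,23.4,0,0,0,0],
    [-3,27.3,0,0,0,0],
    [-3.4,31.2,0,0,0,0],
    [-3.8,35.1,0,0,0,0],
    [-4.2,38.5,0,0,0,0],
    [-4.5,40.7,0,0,0,0],
    [-4.5,40.7,0,0,0,0]
  ],
  "jaw": 6
}}

```text
t: 22.67
eef_pos: [558.0, -391.1, 331.9]
tcp_rot: [3.14, -0.001, 0.094]
ft_force: [0.3, -0.1, 0.5]
opening: 0.633
```

Request:
{"api": "arm_command", "payload": {
  "steps": [
    [0,0,0,0,0,0],
    [0,0,0,0,0,0],
    [0,0,0,0,0,0]
  ]
}}

```text
t: 22.92
eef_pos: [559.2, -385.8, 332.1]
tcp_rot: [-3.141, -0.0, 0.099]
ft_force: [0.2, -0.2, -0.6]
opening: 0.632
```

```bash
python3 -c "
from h import *
wv('red');vials()
go([558.5,-388.5,42],0.098)
I=read_camera('scene');cv2.imwrite('pics/s4.png',cv2.resize(I[170:340,250:520],None,fx=2.5,fy=2.5)[:,:,::-1])"
```

```text
wrist red [320.8 238. ] 779 [30 33] [ 560.3 -388.9]
top red []
top blue [[634.0, -246.0]]
scene red [[558.0, -389.0]]
scene blue [[438.0, -331.0], [633.0, -245.0]]
grip [ 559.3 -386.   160.8] -> shift cm [-0.1   0.24 11.88] rot [ 0.   -0.01  0.05]
```

Request:
{"api": "arm_command", "payload": {
  "steps": [
    [0,0.25,3,0,0,0],
    [0,0.25,6.5,0,0,0],
    [0,0.25,9.5,0,0,0],
    [0,0.25,11.5,0,0,0],
    [0,0.25,11.9,0,0,0],
    [0,0.25,11.9,0,0,0],
    [0,0.25,11.9,0,0,0]
  ]
}}

```text
t: 23.7
eef_pos: [559.6, -389.5, 213.9]
tcp_rot: [3.141, -0.001, 0.098]
ft_force: [0.2, -0.0, 0.4]
opening: 0.631
```

Request:
{"api": "arm_command", "payload": {
  "steps": [
    [0,0,0,0,0,0],
    [0,0,0,0,0,0],
    [0,0,0,0,0,0],
    [0,0,0,0,0,0],
    [0,0,0,0,0,0],
    [0,0,0,0,0,0],
    [0,0,0,0,0,0],
    [0,0,-2,0,0,0],
    [0,0,-5,0,0,0],
    [0,0,-8.5,0,0,0],
    [0,0,-12,0,0,0],
    [0,0,-12,0,0,0]
  ],
  "jaw": 1.8
}}

```text
t: 24.7
eef_pos: [559.8, -389.9, 339.8]
tcp_rot: [3.135, -0.007, 0.098]
ft_force: [0.6, 0.6, 0.3]
opening: 0.254
```

Request:
{"api": "arm_command", "payload": {
  "steps": [
    [0.4,-3.4,0,0,0,0],
    [0.8,-7,0,0,0,0],
    [1.2,-10.6,0,0,0,0],
    [1.6,-14.2,0,0,0,0],
    [2.1,-17.8,0,0,0,0],
    [2.5,-21.4,0,0,0,0],
    [2.9,-25,0,0,0,0],
    [3.3,-28.6,0,0,0,0],
    [3.7,-32.2,0,0,0,0],
    [4.2,-35.8,0,0,0,0],
    [4.6,-39.4,0,0,0,0],
    [5,-43,0,0,0,0]
  ]
}}

```text
t: 25.7
eef_pos: [566.8, 45.1, 332.7]
tcp_rot: [-3.142, -0.0, 0.097]
ft_force: [0.6, -0.4, 0.4]
opening: 0.253
```

Request:
{"api": "arm_command", "payload": {
  "steps": [
    [0.4,-3.6,0,0,0,0],
    [0.8,-7,0,0,0,0],
    [1.1,-9.8,0,0,0,0],
    [1.1,-9.8,0,0,0,0],
    [1.1,-9.8,0,0,0,0],
    [1.1,-9.8,0,0,0,0]
  ]
}}

```text
t: 26.2
eef_pos: [568.4, 141.7, 332.6]
tcp_rot: [3.142, 0.0, 0.098]
ft_force: [-0.5, -0.9, -0.1]
opening: 0.252
```

```bash
python3 -c "
from h import *
wv('red',155)
go([*bin_('red',-34),53],0.098)"
```

```text
wrist red [316.8 183.6] 15516 [109 155] [561.8 197.8]
wrist red [321.  303.4] 2452 [53 59] [569.2 141.2]
grip [568.5 141.2 161.4] -> shift cm [-0.02 -0.2  10.84] rot [ 0.    0.01 -0.06]
```

Request:
{"api": "arm_command", "payload": {
  "steps": [
    [0,-0.1,3,0,0,0],
    [0,-0.1,6,0,0,0],
    [0,-0.1,8.5,0,0,0],
    [0,-0.1,10,0,0,0],
    [0,-0.1,10.6,0,0,0],
    [0,-0.1,10.6,0,0,0],
    [0,-0.1,10.6,0,0,0]
  ]
}}

```text
t: 26.83
eef_pos: [568.7, 141.9, 227.1]
tcp_rot: [-3.142, -0.0, 0.096]
ft_force: [0.2, 0.8, -1.2]
opening: 0.253
```

Request:
{"api": "arm_command", "payload": {
  "steps": [
    [0,0,0,0,0,0],
    [0,0,0,0,0,0],
    [0,0,0,0,0,0],
    [0,0,-1,0,0,0],
    [0,0,-3.5,0,0,0],
    [0,0,-7,0,0,0],
    [0,0,-10.5,0,0,0],
    [0,0,-10.7,0,0,0],
    [-1.5,3.5,-10.7,0,0,0],
    [-2.9,7,-10.7,0,0,0]
  ],
  "jaw": 3.8
}}

```text
t: 27.67
eef_pos: [545.7, 70.8, 335.0]
tcp_rot: [3.141, -0.002, 0.101]
ft_force: [0.7, -0.6, -0.8]
opening: 0.398
```

Request:
{"api": "arm_command", "payload": {
  "steps": [
    [-1.4,3.6,0,0,0,0],
    [-2.8,7.2,0,0,0,0],
    [-4.2,10.8,0,0,0,0],
    [-5.6,14.4,0,0,0,0],
    [-7,18,0,0,0,0],
    [-8.4,21.6,0,0,0,0],
    [-9.8,25.2,0,0,0,0],
    [-11.2,28.8,0,0,0,0],
    [-12.6,32.4,0,0,0,0],
    [-14,36,0,0,0,0],
    [-14.7,38.8,0,0,0,0],
    [-14.7,38.8,0,0,0,0]
  ],
  "jaw": 6
}}

```text
t: 28.67
eef_pos: [436.7, -334.4, 334.3]
tcp_rot: [3.14, -0.001, 0.094]
ft_force: [-0.9, -0.4, 0.0]
opening: 0.63
```

Request:
{"api": "arm_command", "payload": {
  "steps": [
    [0,0,0,0,0,0],
    [0,0,0,0,0,0],
    [0,0,0,0,0,0]
  ]
}}

```text
t: 28.92
eef_pos: [438.0, -329.0, 333.9]
tcp_rot: [-3.141, 0.0, 0.099]
ft_force: [1.2, -0.3, 1.0]
opening: 0.629
```

```bash
python3 -c "
from h import *
wv('blue');vials()
go([437.5,-331,40],0.098)
I=read_camera('scene');cv2.imwrite('pics/s5.png',cv2.resize(I[170:340,250:520],None,fx=2.5,fy=2.5)[:,:,::-1])"
```

```text
wrist blue [591.3 151.8] 1166 [45 32] [ 635.2 -245.4]
wrist blue [321.  235.6] 748 [29 32] [ 439.1 -330.7]
wrist blue [268.6 400.4] 529 [107   9] [ 406.8 -491.9]
top red []
top blue [[634.0, -245.0]]
scene red []
scene blue [[438.0, -331.0], [633.0, -245.0]]
grip [ 438.2 -329.1  162.6] -> shift cm [-0.09  0.18 12.26] rot [-0.   -0.01  0.05]
```

View pics/s5.png

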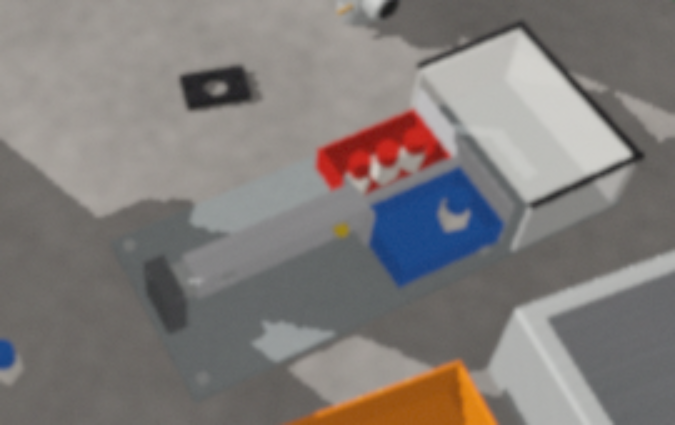

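Request:
{"api": "arm_command", "payload": {
  "steps": [
    [0,0.18,3,0,0,0],
    [0,0.18,6.5,0,0,0],
    [0,0.18,9.5,0,0,0],
    [0,0.18,11.5,0,0,0],
    [0,0.18,12.2,0,0,0],
    [0,0.18,12.2,0,0,0],
    [0,0.18,12.2,0,0,0]
  ]
}}

```text
t: 29.7
eef_pos: [438.3, -331.8, 212.4]
tcp_rot: [3.141, -0.0, 0.098]
ft_force: [0.0, 0.1, -0.3]
opening: 0.628
```

Request:
{"api": "arm_command", "payload": {
  "steps": [
    [0,0,0,0,0,0],
    [0,0,0,0,0,0],
    [0,0,0,0,0,0],
    [0,0,0,0,0,0],
    [0,0,0,0,0,0],
    [0,0,0,0,0,0],
    [0,0,0,0,0,0],
    [0,0,-2,0,0,0],
    [0,0,-5,0,0,0],
    [0,0,-8.5,0,0,0],
    [0,0,-12,0,0,0],
    [0,0,-12,0,0,0]
  ],
  "jaw": 1.8
}}

```text
t: 30.7
eef_pos: [438.5, -332.2, 337.5]
tcp_rot: [3.135, -0.006, 0.098]
ft_force: [1.3, -1.0, -0.7]
opening: 0.239
```

Request:
{"api": "arm_command", "payload": {
  "steps": [
    [1.6,-3,0,0,0,0],
    [3.2,-6.1,0,0,0,0],
    [4.8,-9.2,0,0,0,0],
    [6.4,-12.3,0,0,0,0],
    [8,-15.4,0,0,0,0],
    [9.6,-18.5,0,0,0,0],
    [11.2,-21.6,0,0,0,0],
    [12.8,-24.7,0,0,0,0],
    [14.4,-27.8,0,0,0,0],
    [16,-30.9,0,0,0,0],
    [17.6,-34,0,0,0,0],
    [19.2,-37,0,0,0,0]
  ]
}}

```text
t: 31.7
eef_pos: [593.3, 57.0, 331.3]
tcp_rot: [-3.141, 0.001, 0.098]
ft_force: [-0.3, -0.6, -1.0]
opening: 0.239
```

Request:
{"api": "arm_command", "payload": {
  "steps": [
    [1.7,-3.2,0,0,0,0],
    [3.4,-6.4,0,0,0,0],
    [5,-9.4,0,0,0,0],
    [6.4,-12.1,0,0,0,0],
    [6.4,-12.1,0,0,0,0],
    [6.4,-12.1,0,0,0,0],
    [6.4,-12.1,0,0,0,0]
  ]
}}

```text
t: 32.28
eef_pos: [644.7, 181.5, 331.1]
tcp_rot: [3.141, 0.001, 0.098]
ft_force: [-0.4, -0.2, -0.7]
opening: 0.24
```

```bash
python3 -c "
from h import *
wv('blue',155)
go([*bin_('blue',-2),53],0.098)"
```

```text
wrist blue [322.7 214.7] 11108 [106 139] [641.8 224.5]
wrist blue [321.1 303.7] 2541 [53 61] [645.3 181.6]
grip [644.5 180.9 160.1] -> shift cm [ 0.02 -0.19 10.71] rot [ 0.01  0.05 -0.06]
```

Request:
{"api": "arm_command", "payload": {
  "steps": [
    [0,-0.1,3,0,0,0],
    [0,-0.1,6,0,0,0],
    [0,-0.1,8.5,0,0,0],
    [0,-0.1,10,0,0,0],
    [0,-0.1,10.6,0,0,0],
    [0,-0.1,10.7,0,0,0],
    [0,-0.1,10.7,0,0,0]
  ]
}}

```text
t: 32.92
eef_pos: [644.9, 181.7, 225.2]
tcp_rot: [-3.142, -0.0, 0.096]
ft_force: [-0.6, 0.3, 0.4]
opening: 0.238
```

Request:
{"api": "arm_command", "payload": {
  "steps": [
    [0,0,0,0,0,0],
    [0,0,0,0,0,0],
    [0,0,0,0,0,0],
    [0,0,-1,0,0,0],
    [0,0,-3.5,0,0,0],
    [0,0,-7,0,0,0],
    [0,0,-10.5,0,0,0],
    [0,0,-10.7,0,0,0]
  ],
  "jaw": 3.8
}}

```text
t: 33.58
eef_pos: [645.4, 183.0, 339.4]
tcp_rot: [-3.141, -0.01, 0.098]
ft_force: [0.9, -0.3, 0.3]
opening: 0.399
```

Request:
{"api": "arm_command", "payload": {
  "steps": [
    [-0.4,3.5,0,0,0,0],
    [-0.9,7.2,0,0,0,0],
    [-1.4,11,0,0,0,0],
    [-1.9,14.8,0,0,0,0],
    [-2.4,18.6,0,0,0,0],
    [-2.8,22.4,0,0,0,0],
    [-3.3,26.2,0,0,0,0],
    [-3.8,30,0,0,0,0],
    [-4.2,33.6,0,0,0,0],
    [-4.7,37.2,0,0,0,0],
    [-5.1,40.5,0,0,0,0],
    [-5.3,42.4,0,0,0,0]
  ],
  "jaw": 6
}}

```text
t: 34.58
eef_pos: [632.8, -247.8, 332.6]
tcp_rot: [3.141, -0.001, 0.096]
ft_force: [-1.0, 0.7, -0.9]
opening: 0.635
```

Request:
{"api": "arm_command", "payload": {
  "steps": [
    [0,0,0,0,0,0],
    [0,0,0,0,0,0],
    [0,0,0,0,0,0]
  ]
}}

```text
t: 34.83
eef_pos: [633.3, -243.7, 332.1]
tcp_rot: [-3.141, -0.0, 0.098]
ft_force: [-0.1, 0.1, -0.1]
opening: 0.628
```

```bash
python3 -c "
from h import *
wv('blue');vials()
go([633.5,-245.5,40],0.098)"
```

```text
wrist blue [321.9 236.8] 759 [29 32] [ 635.3 -245.7]
top red []
top blue []
scene red []
scene blue [[633.0, -246.0]]
grip [ 633.6 -243.1  160.8] -> shift cm [-0.04  0.24 12.08] rot [-0.01 -0.01  0.06]
```

Request:
{"api": "arm_command", "payload": {
  "steps": [
    [0.05,0.22,3,0,0,0],
    [0.05,0.22,6.5,0,0,0],
    [0.05,0.22,9.5,0,0,0],
    [0.05,0.22,11.5,0,0,0],
    [0.05,0.22,12,0,0,0],
    [0.05,0.22,12,0,0,0],
    [0.05,0.22,12,0,0,0]
  ]
}}

```text
t: 35.57
eef_pos: [634.6, -246.2, 212.8]
tcp_rot: [3.141, -0.001, 0.098]
ft_force: [-0.5, 0.4, 0.2]
opening: 0.633
```

Request:
{"api": "arm_command", "payload": {
  "steps": [
    [0,0,0,0,0,0],
    [0,0,0,0,0,0],
    [0,0,0,0,0,0],
    [0,0,0,0,0,0],
    [0,0,0,0,0,0],
    [0,0,0,0,0,0],
    [0,0,0,0,0,0],
    [0,0,-2,0,0,0],
    [0,0,-5,0,0,0],
    [0,0,-8.5,0,0,0],
    [0,0,-12,0,0,0],
    [0,0,-12,0,0,0]
  ],
  "jaw": 1.8
}}

```text
t: 36.57
eef_pos: [634.8, -246.8, 338.8]
tcp_rot: [3.137, -0.008, 0.098]
ft_force: [0.9, 0.3, 0.4]
opening: 0.253
```

Request:
{"api": "arm_command", "payload": {
  "steps": [
    [0.4,-3.3,0,0,0,0],
    [0.9,-6.7,0,0,0,0],
    [1.4,-10.1,0,0,0,0],
    [1.8,-13.5,0,0,0,0],
    [2.2,-16.9,0,0,0,0],
    [2.7,-20.3,0,0,0,0],
    [3.2,-23.7,0,0,0,0],
    [3.6,-27.1,0,0,0,0],
    [4.1,-30.5,0,0,0,0],
    [4.5,-33.9,0,0,0,0],
    [5,-37,0,0,0,0],
    [5.2,-39.3,0,0,0,0]
  ]
}}

```text
t: 37.57
eef_pos: [647.4, 152.3, 331.6]
tcp_rot: [-3.141, -0.0, 0.099]
ft_force: [0.8, -0.4, -0.8]
opening: 0.253
```

Request:
{"api": "arm_command", "payload": {
  "steps": [
    [0,0,0,0,0,0],
    [0,0,0,0,0,0],
    [0,0,0,0,0,0]
  ]
}}

```text
t: 37.82
eef_pos: [647.6, 149.2, 331.5]
tcp_rot: [3.141, 0.0, 0.098]
ft_force: [-0.6, 0.8, -0.5]
opening: 0.256
```

```bash
python3 -c "
from h import *
wv('blue',155)
go([*bin_('blue',-34),53],0.098)"
```

```text
wrist blue [322.3 183.2] 15618 [109 156] [643.3 205.9]
wrist blue [321.1 304.1] 2499 [53 60] [648.4 148.9]
grip [647.7 148.7 160.3] -> shift cm [ 0.03 -0.23 10.73] rot [ 0.01  0.01 -0.07]
```

Request:
{"api": "arm_command", "payload": {
  "steps": [
    [0,-0.15,3,0,0,0],
    [0,-0.15,6,0,0,0],
    [0,-0.15,8.5,0,0,0],
    [0,-0.15,10,0,0,0],
    [0,-0.15,10.6,0,0,0],
    [0,-0.15,10.7,0,0,0],
    [0,-0.15,10.7,0,0,0]
  ]
}}

```text
t: 38.45
eef_pos: [647.7, 150.0, 225.3]
tcp_rot: [-3.142, -0.0, 0.096]
ft_force: [0.2, -0.6, -0.6]
opening: 0.254
```

Request:
{"api": "arm_command", "payload": {
  "steps": [
    [0,0,0,0,0,0],
    [0,0,0,0,0,0],
    [0,0,0,0,0,0],
    [0,0,-1,0,0,0],
    [0,0,-3.5,0,0,0],
    [0,0,-7,0,0,0],
    [0,0,-10.7,0,0,0],
    [-1,2,-14.7,0,0,0],
    [-3,4,-14.7,0,0,0],
    [-4,5.5,-14.7,0,0,0],
    [-4,5.5,-14.7,0,0,0],
    [-4,5.5,-14.7,0,0,0]
  ],
  "jaw": 3.8
}}

```text
t: 39.45
eef_pos: [612.8, 92.0, 373.0]
tcp_rot: [-3.141, -0.001, 0.096]
ft_force: [0.2, 0.8, -0.0]
opening: 0.402
```

Request:
{"api": "arm_command", "payload": {
  "steps": [
    [0,0,0,0,0,0],
    [0,0,0,0,0,0],
    [0,0,0,0,0,0],
    [0,0,0,0,0,0],
    [0,0,0,0,0,0]
  ],
  "jaw": 9.5
}}

```text
t: 39.87
eef_pos: [613.2, 92.9, 371.5]
tcp_rot: [-3.141, 0.0, 0.098]
ft_force: [-0.6, -0.6, 0.4]
opening: 0.689
```

```bash
python3 -c "
from h import *
I=wv('yellow',50); cv2.imwrite('pics/w3.png',I[:,:,::-1]);vials()
go([613.4,91.3,50],0.098)"
```

```text
wrist yellow [18.  27.8] 88 [11 26] [370.1 225. ]
wrist yellow [344.2 226.9] 126 [10 16] [633.9  93.3]
wrist yellow [178.9 354.3] 581 [25 63] [490.8 -47.8]
wrist yellow [462.5 352.5] 737 [25 63] [761.4 -19.5]
wrist yellow [431.9 405.2] 2754 [354  15] [743.6 -83. ]
top red []
top blue []
scene red []
scene blue []
grip [613.   92.7 200.3] -> shift cm [ 0.02  0.14 15.03] rot [-0.01  0.01 -0.02]
```

View pics/w3.png

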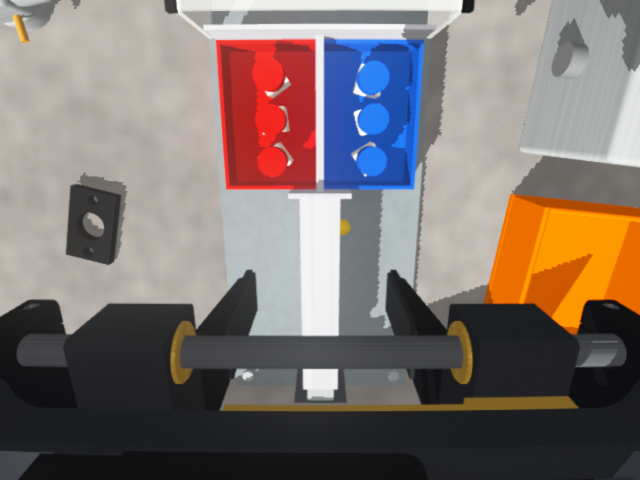

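Request:
{"api": "arm_command", "payload": {
  "steps": [
    [0.02,0.14,2,0,0,0],
    [0.02,0.14,5,0,0,0],
    [0.02,0.14,8,0,0,0],
    [0.02,0.14,11,0,0,0],
    [0.02,0.14,13.5,0,0,0],
    [0.02,0.14,15,0,0,0],
    [0.02,0.14,15,0,0,0],
    [0.02,0.14,15,0,0,0]
  ],
  "jaw": 9.5
}}

```text
t: 40.68
eef_pos: [613.5, 91.2, 221.5]
tcp_rot: [-3.141, 0.001, 0.098]
ft_force: [0.5, -0.9, 0.3]
opening: 0.998
```

Request:
{"api": "arm_command", "payload": {
  "steps": [
    [0,0,0,0,0,0],
    [0,0,0,0,0,0],
    [0,0,0,0,0,0],
    [0,0,0,0,0,0],
    [0,0,0,0,0,0],
    [0,0,0,0,0,0],
    [0,0,0,0,0,0],
    [0,0,0,0,0,0],
    [0,0,0,0,0,0],
    [0,0,0,0,0,0],
    [0,0,0,0,0,0],
    [0,0,0,0,0,0]
  ],
  "jaw": 2.8
}}

```text
t: 41.68
eef_pos: [612.6, 91.1, 221.8]
tcp_rot: [-3.142, 0.003, 0.098]
ft_force: [-4.8, -1.1, 5.6]
opening: 0.334
```

Request:
{"api": "arm_command", "payload": {
  "steps": [
    [0,-0.1,0,0,0,0],
    [0,-0.3,0,0,0,0],
    [0,-0.5,0,0,0,0],
    [0,-0.8,0,0,0,0],
    [0,-1.1,0,0,0,0],
    [0,-1.5,0,0,0,0],
    [0,-1.9,0,0,0,0],
    [0,-2.3,0,0,0,0],
    [0,-2.7,0,0,0,0],
    [0,-3.1,0,0,0,0],
    [0,-3.5,0,0,0,0],
    [0,-3.9,0,0,0,0]
  ]
}}

```text
t: 42.68
eef_pos: [608.8, 129.6, 221.8]
tcp_rot: [3.141, 0.003, 0.098]
ft_force: [-6.1, -6.3, 4.9]
opening: 0.331
```

Request:
{"api": "arm_command", "payload": {
  "steps": [
    [0,-0.4,0,0,0,0],
    [0,-0.8,0,0,0,0],
    [0,-1.2,0,0,0,0],
    [0,-1.6,0,0,0,0],
    [0,-2,0,0,0,0],
    [0,-2.4,0,0,0,0],
    [0,-2.8,0,0,0,0],
    [0,-3.2,0,0,0,0],
    [0,-3.6,0,0,0,0],
    [0,-4,0,0,0,0],
    [0,-4.4,0,0,0,0],
    [0,-4.8,0,0,0,0]
  ]
}}

```text
t: 43.68
eef_pos: [604.1, 177.3, 221.8]
tcp_rot: [3.141, 0.003, 0.098]
ft_force: [-5.6, -5.8, 5.1]
opening: 0.334
```

Request:
{"api": "arm_command", "payload": {
  "steps": [
    [0,-0.4,0,0,0,0],
    [0,-0.8,0,0,0,0],
    [0,-1.2,0,0,0,0],
    [0,-1.6,0,0,0,0],
    [0,-2,0,0,0,0],
    [0,-2.4,0,0,0,0],
    [0,-2.8,0,0,0,0],
    [0,-3.1,0,0,0,0],
    [0,-3.3,0,0,0,0],
    [0,-3.3,0,0,0,0],
    [0,-3.3,0,0,0,0]
  ]
}}

```text
t: 44.6
eef_pos: [600.7, 210.8, 221.8]
tcp_rot: [3.141, 0.003, 0.098]
ft_force: [-6.8, 0.3, 5.9]
opening: 0.34
```

```bash
python3 -c "
from h import *
I=read_camera('scene')
for b in blobs(I,'yellow',3,100):
    if 340<b[0][0]<440 and 200<b[0][1]<300: print(*b)
I=wv('yellow',50); go([*(L+120*Y),50],.098)
cv2.imwrite('pics/w4.png',I[:,:,::-1])"
```

```text
[386.2 261.8] 20 [5 5]
wrist yellow [392.8 356.8] 259 [12 61] [638.  188.2]
wrist yellow [249.8 376.4] 64 [10 14] [569.8 170.1]
wrist yellow [431.1 404.6] 1423 [166  13] [661.8 162. ]
wrist yellow [224.1 407.3] 637 [167   7] [557.4 150.1]
grip [600.3 210.7  50.5] -> shift cm [0.09 0.01 0.05] rot [ 0.01  0.17 -0.  ]
```

View pics/w4.png

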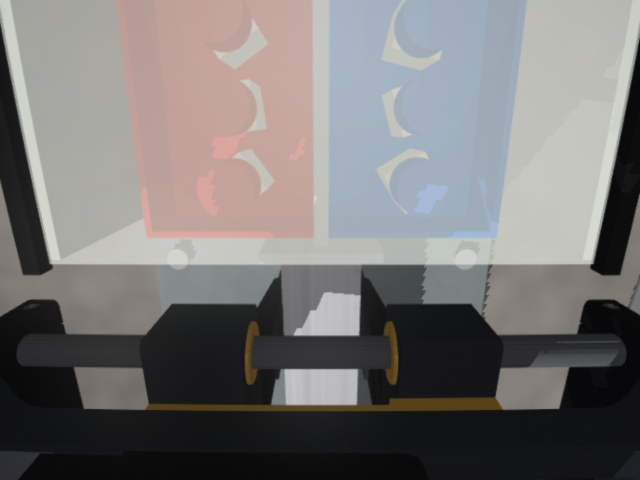

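Request:
{"api": "arm_command", "payload": {
  "steps": [
    [0,0,0,0,0,0],
    [0,0,0,0,0,0],
    [0,0,0,0,0,0],
    [0,0,0,0,0,0],
    [0,0,0,0,0,0],
    [0,0,-3,0,0,0],
    [0,0,-7,0,0,0],
    [0,0,-11,0,0,0],
    [0,0,-15,0,0,0],
    [0,4,-17,0,0,0],
    [0,8,-17,0,0,0],
    [0,12,-17,0,0,0]
  ],
  "jaw": 7
}}

```text
t: 45.7
eef_pos: [613.0, 90.3, 393.8]
tcp_rot: [3.141, -0.003, 0.1]
ft_force: [1.3, 0.1, -0.8]
opening: 0.739
```

Request:
{"api": "arm_command", "payload": {
  "steps": [
    [0,4,0,0,0,0],
    [0,8,0,0,0,0],
    [0,12,0,0,0,0],
    [0,16,0,0,0,0],
    [0,20,0,0,0,0],
    [0,24,0,0,0,0],
    [0,26,0,0,0,0],
    [0,26,0,0,0,0],
    [0,26,0,0,0,0],
    [0,26,0,0,0,0]
  ]
}}

```text
t: 46.53
eef_pos: [638.6, -166.9, 391.6]
tcp_rot: [-3.141, 0.0, 0.098]
ft_force: [0.1, 0.0, -0.9]
opening: 0.734
```

```bash
python3 -c "
from h import *
I=read_camera('scene')
for b in blobs(I,'yellow',3,100):
    if 340<b[0][0]<440 and 200<b[0][1]<300: print(*b)
J=cv2.imread('pics/scene0.png')[:,:,::-1]
d=cv2.absdiff(I,J).max(2)
print('bystander diff frac', {k:(d[y-15:y+15,x-15:x+15]>50).mean().round(3) for k,(x,y) in dict(mug=(162,355),spacer=(336,205),td=(228,205),carb=(394,162),wrench=(165,238),bowl=(285,359)).items()})
cv2.imwrite('pics/s6.png',cv2.resize(I[170:340,290:520],None,fx=3,fy=3)[:,:,::-1])"
```

```text
[386.2 261.8] 20 [5 5]
bystander diff frac {'mug': np.float64(0.0), 'spacer': np.float64(0.0), 'td': np.float64(0.283), 'carb': np.float64(0.002), 'wrench': np.float64(0.0), 'bowl': np.float64(0.0)}
```

View pics/s6.png

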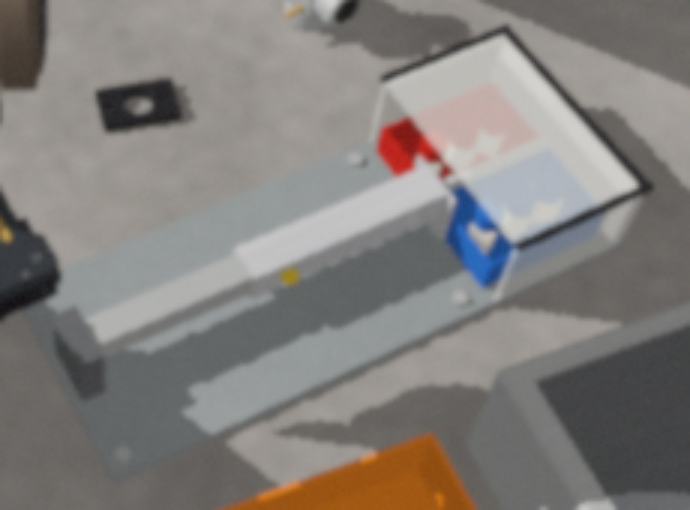

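```bash
python3 -c "
from cell import *
job_done()"
```

```text
the job is handed in; nothing more can be done
```

I handed the job in at 46.5 s of robot time. The rack is parked and locked again with all six vials in their bins: three red caps in the red bin, three blue in the blue.

**Steps:** I gripped the sleeve over the yellow button and slid it out about 120 mm, and the button popped through its other hole. I placed each vial by its cap, then gripped at the button again and slid the loaded bins back under the hood.

**Rack:** in the last scene picture the button is fully out, at the same pixel and size (20 px) as at the start.

**Vials:** the close wrist view with the sleeve slid back, just before I let go of it, shows all six standing in their bins under the hood. Neither bench camera found a vial left out on the bench.

**Bystanders:** the mug, spacer, carburetor, wrench and bowl look unchanged in the before/after comparison. The T-driver patch differed (28% of its pixels). I think that was the arm covering it in the last picture, but I did not check it again. The arm never worked on the T-driver.

**Disturbances:** I saw no slackened grip and no vial knocked aside. The jaw opening on the caps varied between 22 and 24 mm, and every placement held.

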